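Clamp the bean-paste jar and unscrew its tight cap

TASK

Brace the glass jar in its holder by turning the orange clamp knob clockwise as far as its stop, then unscrew the jar's tight red cap anticlockwise until its threads let go, without the jar turning along. Lift the cap off and finish still holding it level, about 3 cm above the mouth of the jar; leave the jar clamped in the holder and the green tin, the flat tub and the amber jar standing where they are.

Things in the scene. Friction and masses are not known exactly. Their poses are not given: they have to be found in the camera images.
- holder: Fixed jar holder: a white plate 130 (x) by 250 (y) mm, 12 mm thick, from y = -80 to +170 mm. Origin: under the plate, below the jar's place; z up. At -y of the jar two blue faces form a fixed V, its top 56 mm above the bench; at +y is the sliding jaw, and beyond it, at x = 0, y = 130 mm, the knob on an aluminium housing, top 50 mm above the bench.
- clamp_knob (a joint): Angle of the orange clamp knob about the vertical: 0 to 1.4 rad (the stop), growing clockwise seen from above; starts at 0 to 0.25. It drives the jaw 7.1 mm per rad towards the jar; the sprung pad meets the jar at about 0.15 to 0.35 rad, seats it by 0.6 and presses it into the V with about 23 N at the stop. The knob needs up to 0.45 N m and stays where it is left.
- clamp_knob_grip (a point): Point on the knob's vertical axis, 87 mm above the bench, at the height to grip. The knob's grip is a bar 53 mm long along this frame's x axis, 14 mm thick along its y axis, its top 7 mm above this point; the frame turns with the knob. The bar stands on a disc 56 mm wide whose top is 64 mm above the bench.
- jaw_pad: Blue pad of the sliding jaw, 50 mm wide, 52 mm high at most above the bench, with a spring of 4 N/mm behind it. Origin: lower middle of the face that meets the jar.
- jar: Loose glass jar, 66 mm wide, filled dark red, 0.3 to 0.65 kg, standing on the holder's 12 mm plate. Origin: centre of its underside, z up. Its sides are straight up to 68 mm, then it narrows to a neck 43 mm wide; its mouth is 100 mm above its underside. Unclamped it stands with 1 to 3 mm of play in the holder and turns easily.
- jar_mouth (a point): Centre of the jar's mouth, 100 mm above its underside (112 mm above the bench); z up. A black rubber seal ring, 40 mm wide, lies on it, sprung upwards: it pushes the closed cap up with 16 N, and its top stands 9 mm above the mouth when the cap is off.
- jar_side (a point): Point on the jar's side, 33 mm from its axis along the jar's x and 40 mm up; it shows whether the jar has turned.
- cap: Red round lug cap, white stripe on top along its x, 60 mm wide, 20 mm high, 45 g. Origin: centre of its lower rim, z up. Closed: rim 12 mm below the jar's mouth, top 120 mm above the bench, x along the jar's x. Unscrews anticlockwise from above with 0.25 to 0.5 N m, rising 2.4 mm in the first 1.05 rad, where the threads let go and it lifts off freely; a stop blocks it at about 1.8 rad.
- tin: Bystander, to be left alone: a short green can with a paper label, 56 mm wide, 62 mm high, standing near the holder. Origin: centre of its underside.
- tub: Bystander, to be left alone: a flat grey plastic tub with a white lid, 80 mm wide, 34 mm high, standing near the holder. Origin: centre of its underside.
- blue_jar: Bystander, to be left alone: an amber jar with a blue cap, 68 mm wide, 110 mm high. Origin: centre of its underside.
Not all that is in view belongs to the job. Leave any yellow look-alike of the jar alone.

How it is judged:
By the outcome, as a careful person would: the job done as asked, in the order asked, and still so for the second after the job is handed in, while the arm keeps its last pose, push and grip.
It also fails if it takes over 45 s, if anything falls off the work surface, if the arm or the gripper's body presses on something with over 40 N, if the wrist force passes 120 N, or if a joint passes its speed limit or range.

ROBOT

A 6-joint arm with a two-finger parallel gripper is mounted at the origin on the work surface. World frame = base frame: x ahead of the robot, y to its left, z up, the work surface at z = 0. Lengths are in m, angles in rad, forces in N, time in s.
With the tool pointing down it reaches from about 0.35 to 0.725 m from the base axis. Payload 4.3 kg.
Tool frame: the origin (TCP) lies at the very end of the fingers, on their centre line; the grasp point (between the pads) lies 19 mm behind it; z points along the fingers, y is the line along which they close (so a half turn about z gives the same grasp; the last joint's range is limited). The gripper opens to 85 mm and grips with 20 to 120 N. Pads are 22 mm wide; open, the fingers measure 114 mm over their backs; the gripper's body (76 mm by 85 mm) begins 54 mm behind the grasp point. The pads swing forward as they close: fully open they stand 13 mm farther back than shut.
Start: joints at [1.02, 0.377, 0.081, 1.274, 0, 1.46], TCP at [0.245, 0.52, 0.231] pointing down, gripper open.
Joint ranges: [-2.72, 2.72], [-0.84, 1.66], [-1.02, 1.22], [-1.77, 2.12], [-1.37, 1.28], [-3.14, 3.14]. Speed limits (rad/s): [2.57, 2.57, 3.14, 3.14, 3.14, 3.14].

INTERFACE

Orientations are given as a rotation vector (axis times angle).
In Python, from cell import * gives the robot as it stands.
- The arm moves only by the tool apply_moves, never from a script. Its argument "steps" is a list of rows, each a list of 7 numbers: the shift along the tool's x, y, z in mm, then the turn, a rotation vector about the tool's x, y, z in rad, then the finger opening in mm, from 0 to 85.4. In form: [[x, y, z, wx, wy, wz, fingers], ...]. A call has 1 to 12 rows; each row is the pose to reach, as a shift and turn from the pose commanded when the call began, along the tool's axes at that moment; what a row does not reach only later rows make up. A row lasts 1/10 s, in which the tool goes at most 50 mm and 8.59 degrees, less where a joint would pass 70% of its speed; a pose out of reach is approached as far as the arm can. A call with a gripper value outside its range is refused whole. The fingers move at their own pace and stop on an object; the grip force is fixed at half the most. Time passes only in rows, so rows that repeat a pose let the fingers close. It gives the time, the measured TCP pose, the force, the opening and the grip force at its end, in the units of the state.
- read_state(): the state, without advancing time (a new reading comes with each control period).
- camera(name): name is "scene" or "top" or "wrist"; returns the picture (400x640x3 uint8, red, green, blue); there is no depth.
- camera_info(name): a dict with "fx", "fy", "cx", "cy" (pixels), "camera_from_world" (4x4, takes a point from world to camera coordinates). Camera axes: x right, y down, z forward; pixel columns grow to the right and rows downward; lengths in m; the calibration is good to about 2 mm. A picture is of the moment at which its call begins: read the wrist's pose just before it. camera_info takes no time and is no camera call; for the wrist camera it gives the pose at the moment of the call.
- close_job(): hands the job in; it is judged then, once.
The state is a dict: "time_s": time; "qpos": joint angles; "qvel": joint speeds; "effort": joint torques, N m; "position": TCP position; "eef_rot": TCP orientation; "contact_force": force on the tool from outside, world axes, zero at the start; "ft_torque": the same for the moment, N m; "grip_width": finger opening in m; "grasp_force": force on a finger pad.
Only numpy, scipy, OpenCV 4.12 (cv2) and the standard library are available. Lean on these libraries where they do the work, as an engineer would, in place of code of your own. Each camera call takes 0.05 s, during which the arm holds its last target. There are 200 camera calls.

## Working session

There is one attempt and no reset: what is moved stays moved. The work goes in short steps, Python scripts to look and compute and a tool call to move; the robot and the scene stay as the last step left them, time stands still between calls to the robot, and variables do not carry over. Pictures are saved under pics/ and viewed, at most 13 in all, crops included, and the job is handed in when it is done.

Besides the shell and the picture viewer there is one more tool, called after "Emit:" as name([rows], argument=value, ...), one row to a line, values as JSON. apply_moves: Moves the arm, as the interface text tells. Its arguments: {"type":"object","properties":{"steps":{"type":"array"}},"required":["steps"]}

```bash
ls; mkdir -p pics; python3 - <<'E'
from cell import *
import cv2
s=read_state();print(s)
for n in("scene","top"):
    cv2.imwrite(f"pics/{n}0.png",camera(n)[:,:,::-1]); i=camera_info(n);print(n,i)
E
```

```text
pics
{'time_s': 0.0, 'qpos': array([1.01969381e+00, 3.78071309e-01, 7.96278139e-02, 1.27438854e+00,
       1.08967410e-05, 1.46046347e+00]), 'qvel': array([ 0.00058535, -0.00089079,  0.00068111, -0.00058495,  0.00137003,
       -0.00109806]), 'effort': array([ 1.09687506e-03, -4.63604128e+01,  2.69875628e+01,  2.07389658e-02,
        1.90135438e-04,  9.24144643e-06]), 'position': array([0.24498137, 0.51948199, 0.2303569 ]), 'eef_rot': array([-6.86621314e-01, -3.06495167e+00,  3.01819276e-03]), 'contact_force': array([-0.59628039, -0.56710532, -0.31171806]), 'ft_torque': array([-0.0134063 ,  0.0315906 ,  0.02403203]), 'grasp_force': 0.0, 'grip_width': 0.08521141122706963}
scene {'fx': 426.38809985524364, 'fy': 426.38809985524364, 'cx': 320.7774574526391, 'cy': 194.7215415380275, 'camera_from_world': array([[-0.31632075,  0.94864967, -0.00223487,  0.1020845 ],
       [ 0.5079869 ,  0.16739421, -0.84494289, -0.16453231],
       [-0.80118068, -0.26840825, -0.53485187,  1.50655562],
       [ 0.        ,  0.        ,  0.        ,  1.        ]])}
top {'fx': 509.02653425462364, 'fy': 509.02653425462364, 'cx': 316.6207432300669, 'cy': 192.17703671904502, 'camera_from_world': array([[-0.02257338, -0.99962863,  0.01526565,  0.03126782],
       [-0.99582647,  0.02113163, -0.08878684,  0.49412196],
       [ 0.08843127, -0.01720616, -0.99593366,  1.33661761],
       [ 0.        ,  0.        ,  0.        ,  1.        ]])}
```

View pics/scene0.png

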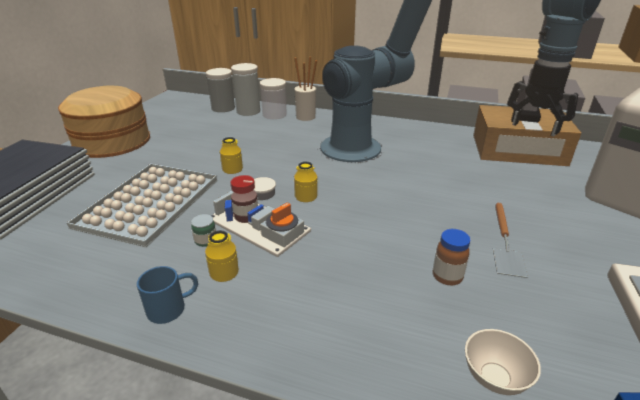

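View pics/top0.png

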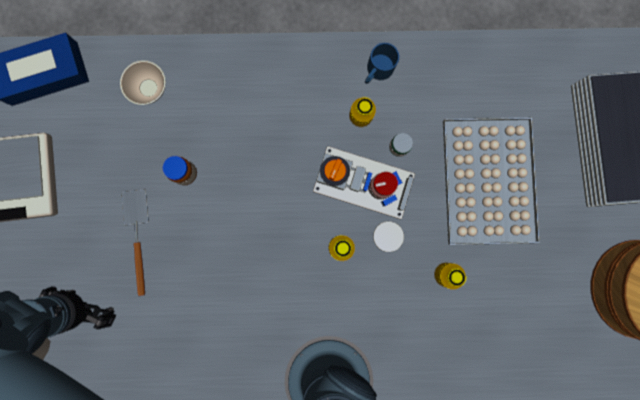

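The scene view shows the red-capped jar (243,195) in the holder with the orange knob (283,215). The top view has the red cap at (385,184), the knob at (335,171), the tin at (402,144), the tub at (389,237) and the amber jar at (178,168). The yellow-capped jars at (362,108), (342,247) and (452,276) are look-alikes. Only the red-capped jar in the white holder fits the description.

```bash
cat > h.py <<'E'
from cell import *
import cv2, numpy as np
from scipy.spatial.transform import Rotation as R
def ray(info,uv,z):
    T=info["camera_from_world"];Rm=T[:3,:3];c=-Rm.T@T[:3,3]
    d=Rm.T@np.array([(uv[0]-info["cx"])/info["fx"],(uv[1]-info["cy"])/info["fy"],1])
    return c+d*(z-c[2])/d[2]
def mask(img,lo,hi,roi=None):
    h=cv2.cvtColor(img,cv2.COLOR_RGB2HSV);m=cv2.inRange(h,np.array(lo),np.array(hi))
    if roi:
        k=np.zeros_like(m);a,b,c,d=roi;k[b:d,a:c]=255;m&=k
    return m
def big(m,n=1):
    c,_=cv2.findContours(m,cv2.RETR_EXTERNAL,cv2.CHAIN_APPROX_NONE)
    return sorted(c,key=cv2.contourArea)[::-1][:n]
def rel(pos,yaw):
    """shift in tool axes (mm) and turn for tool-down target with tool-y axis at world angle yaw (mod pi)"""
    s=read_state();Rt=R.from_rotvec(s["eef_rot"])
    y=np.array([np.cos(yaw),np.sin(yaw),0]);out=[]
    for sg in(1,-1):
        yy=sg*y;z=np.array([0,0,-1.]);x=np.cross(yy,z)
        Rn=R.from_matrix(np.c_[x,yy,z]);out.append((Rt.inv()*Rn).as_rotvec().round(3))
    return (Rt.inv().apply(np.array(pos)-s["position"])*1e3).round(1),out
E
python3 - <<'E'
from h import *
i=camera_info("top");im=camera("top")
roi=(305,135,425,225)
red=mask(im,(172,120,60),(179,255,255),roi)|mask(im,(0,150,60),(5,255,255),roi)
org=mask(im,(6,150,120),(20,255,255),roi)
whi=mask(im,(0,0,170),(179,60,255),roi)
for n,m,z in(("red",red,.12),("org",org,.094),("white",whi,.012)):
    c=big(m)[0];r=cv2.minAreaRect(c);print(n,r,cv2.contourArea(c));
    if n=="white":
        for p in cv2.boxPoints(r):print(p,ray(i,p,z))
    else:print(ray(i,r[0],z))
cr=im[135:225,305:425];cv2.imwrite("pics/crop.png",cv2.resize(cr,None,fx=6,fy=6,interpolation=cv2.INTER_CUBIC)[:,:,::-1])
E
```

```text
red ((385.0, 183.0), (22.0, 22.0), 90.0) 393.0
[ 0.50523859 -0.14820261  0.12      ]
org ((335.0, 169.5), (21.0, 20.0), 90.0) 327.5
[ 0.54503885 -0.02624751  0.094     ]
white ((363.9537353515625, 182.0480499267578), (91.68972778320312, 46.411582946777344), 17.35402488708496) 1467.5
[313.27405 190.52313] [0.50020662 0.02916733 0.012     ]
[327.11743 146.22421] [ 0.61996336 -0.01099823  0.012     ]
[414.63342 173.57297] [ 0.540431   -0.24592003  0.012     ]
[400.79004 217.87189] [ 0.42158069 -0.20392407  0.012     ]
```

View pics/crop.png

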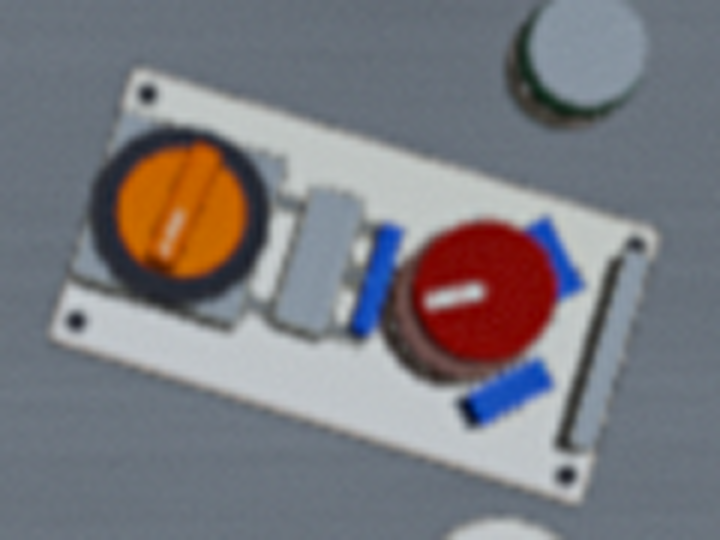

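```bash
python3 - <<'E'
from h import *
s=read_state();M=R.from_rotvec(s["eef_rot"]).as_matrix();print(M.round(3))
psi=np.arctan2(M[1,1],M[0,1]);print("psi",psi, "psi-q1+q6",psi-s["qpos"][0]+s["qpos"][5])
print(rel((.5465,-.0265,.2),np.radians(69)))
print(camera_info("wrist"))
E
```

```text
[[-0.904  0.427 -0.001]
 [ 0.427  0.904 -0.001]
 [ 0.    -0.002 -1.   ]]
psi 1.1300362937716892 psi-q1+q6 1.5707964623650326
(array([-505.6, -365.3,   31. ]), [array([-0.002, -0.   , -0.074]), array([-0.000e+00,  2.000e-03,  3.067e+00])])
{'fx': 343.3289815818905, 'fy': 343.3289815818905, 'cx': 319.5688680981001, 'cy': 200.0418137179074, 'camera_from_world': array([[ 0.42599181,  0.90472631, -0.00113431, -0.57427595],
       [ 0.86784273, -0.40827013,  0.28313336, -0.03637495],
       [ 0.2556951 , -0.12159689, -0.95907988,  0.37895827],
       [ 0.        ,  0.        ,  0.        ,  1.        ]])}
```

Emit:
apply_moves([
  [-506,-365,20,0,0,-0.07,85],
  [-506,-365,20,0,0,-0.07,85],
  [-506,-365,20,0,0,-0.07,85],
  [-506,-365,20,0,0,-0.07,85],
  [-506,-365,20,0,0,-0.07,85],
  [-506,-365,20,0,0,-0.07,85],
  [-506,-365,20,0,0,-0.07,85],
  [-506,-365,20,0,0,-0.07,85],
  [-506,-365,20,0,0,-0.07,85],
  [-506,-365,20,0,0,-0.07,85],
  [-506,-365,20,0,0,-0.07,85],
  [-506,-365,20,0,0,-0.07,85],
])

```text
time_s: 1.35
position: [0.536, -0.0067, 0.2118]
eef_rot: [-0.58, -3.087, -0.001]
contact_force: [0.1, 0.3, 0.1]
grip_width: 0.0848
grasp_force: 0.0
```

Emit:
apply_moves([
  [0,0,0,0,0,0,60],
  [0,0,0,0,0,0,60],
  [0,0,0,0,0,0,60],
])

```text
time_s: 1.65
position: [0.5347, -0.004, 0.2118]
eef_rot: [-0.578, -3.087, -0.001]
contact_force: [0.3, 0.6, -0.4]
grip_width: 0.0601
grasp_force: 0.0
```

```bash
python3 - <<'E'
from h import *
print(rel((.5465,-.0265,.2),np.radians(69)),read_state()["qpos"])
i=camera_info("wrist");im=camera("wrist");cv2.imwrite("pics/w1.png",im[:,:,::-1])
E
```

```text
(array([-19.1, -16.8,  11.8]), [array([ 0.   , -0.001, -0.004]), array([-2.000e-03, -0.000e+00,  3.138e+00])]) [-1.26332276e-01  3.02382778e-01 -7.67198765e-02  1.19294189e+00
  4.92780668e-04  2.43797314e-01]
```

View pics/w1.png

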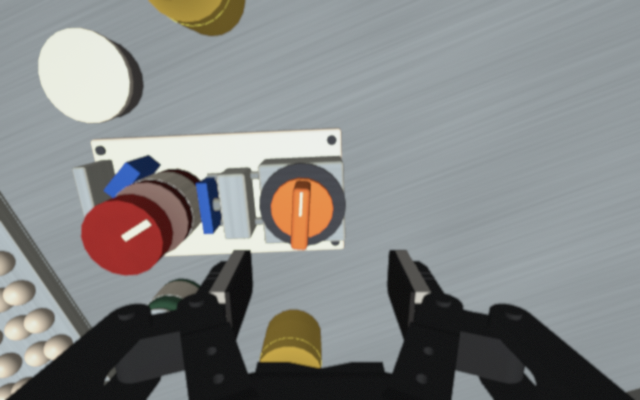

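Wrist view: the knob's bar runs from about (303,181) to (300,240), and the dark disc is centred near (302,204). The red cap is at (127,233), with its stripe from (121,241) to (151,224).

```bash
python3 - <<'E'
from h import *
i=camera_info("wrist");im=cv2.imread("pics/w1.png")[:,:,::-1].copy()
a,b=ray(i,(303,181),.094),ray(i,(300,240),.094);print("bar",a,b,np.linalg.norm(a-b)*1e3,(a+b)/2,np.degrees(np.arctan2(*(a-b)[1::-1])))
roi=(250,150,355,255)
o=big(mask(im,(5,140,120),(22,255,255),roi))[0]
d=mask(im,(0,0,0),(179,255,110),roi);c=big(d)[0]
e=cv2.fitEllipse(cv2.convexHull(c));print("disc",e,ray(i,e[0],.064))
hsv=cv2.cvtColor(im,cv2.COLOR_RGB2HSV)
# bar: edges along rows
for r in range(190,246,8):print(r,[tuple(hsv[r,x]) for x in range(288,318,3)])
E
```

```text
bar [ 0.51950168 -0.01136648  0.094     ] [ 0.56461559 -0.03214782  0.094     ] 49.67020268659663 [ 0.54205864 -0.02175715  0.094     ] 155.2672506745357
disc ((302.5125732421875, 193.49453735351562), (91.47697448730469, 102.62089538574219), 1.991041898727417) [ 0.53583132 -0.01986775  0.064     ]
190 [(np.uint8(13), np.uint8(170), np.uint8(231)), (np.uint8(13), np.uint8(171), np.uint8(228)), (np.uint8(11), np.uint8(180), np.uint8(198)), (np.uint8(11), np.uint8(179), np.uint8(219)), (np.uint8(11), np.uint8(172), np.uint8(217)), (np.uint8(11), np.uint8(177), np.uint8(217)), (np.uint8(11), np.uint8(181), np.uint8(209)), (np.uint8(11), np.uint8(184), np.uint8(150)), (np.uint8(13), np.uint8(171), np.uint8(228)), (np.uint8(13), np.uint8(170), np.uint8(231))]
198 [(np.uint8(13), np.uint8(172), np.uint8(231)), (np.uint8(13), np.uint8(175), np.uint8(223)), (np.uint8(11), np.uint8(179), np.uint8(220)), (np.uint8(13), np.uint8(171), np.uint8(231)), (np.uint8(20), np.uint8(33), np.uint8(235)), (np.uint8(13), np.uint8(139), np.uint8(230)), (np.uint8(13), np.uint8(174), np.uint8(227)), (np.uint8(
[... 1743 characters left out ...]
uint8(231)), (np.uint8(13), np.uint8(174), np.uint8(231)), (np.uint8(11), np.uint8(181), np.uint8(210)), (np.uint8(12), np.uint8(177), np.uint8(216)), (np.uint8(13), np.uint8(174), np.uint8(231)), (np.uint8(13), np.uint8(173), np.uint8(231))]
238 [(np.uint8(110), np.uint8(28), np.uint8(82)), (np.uint8(9), np.uint8(161), np.uint8(173)), (np.uint8(12), np.uint8(176), np.uint8(229)), (np.uint8(13), np.uint8(174), np.uint8(231)), (np.uint8(13), np.uint8(174), np.uint8(231)), (np.uint8(12), np.uint8(175), np.uint8(230)), (np.uint8(11), np.uint8(179), np.uint8(199)), (np.uint8(5), np.uint8(57), np.uint8(99)), (np.uint8(132), np.uint8(16), np.uint8(81)), (np.uint8(110), np.uint8(28), np.uint8(82))]
```

Emit:
apply_moves([
  [-16,-15,20,0,0,0.065,60],
  [-16,-15,60,0,0,0.065,60],
  [-16,-15,100,0,0,0.065,50],
  [-16,-15,125,0,0,0.065,50],
  [-16,-15,140,0,0,0.065,50],
  [-16,-15,141,0,0,0.065,50],
  [-16,-15,141,0,0,0.065,50],
  [-16,-15,141,0,0,0.065,35],
])

```text
time_s: 2.5
position: [0.546, -0.024, 0.0725]
eef_rot: [0.677, 3.065, 0.0]
contact_force: [-0.2, 0.3, 0.1]
grip_width: 0.0367
grasp_force: 0.0
```

Emit:
apply_moves([
  [0,0,0,0,0,0,25],
  [0,0,0,0,0,0,20],
  [0,0,0,0,0,0,0],
  [0,0,0,0,0,0,0],
  [0,0,0,0,0,0,0],
])

```text
time_s: 3.0
position: [0.5455, -0.025, 0.0721]
eef_rot: [0.679, 3.066, -0.001]
contact_force: [-2.5, -1.5, 5.6]
grip_width: 0.0125
grasp_force: 59.8
```

```bash
python3 - <<'E'
from h import *
s=read_state();print(s["ft_torque"],s["contact_force"],s["qpos"])
i=camera_info("wrist");im=camera("wrist");cv2.imwrite("pics/w2.png",im[:,:,::-1])
E
```

```text
[-0.12533632  0.30942874  0.17857284] [-2.47430834 -1.54500268  5.62696942] [-1.61593807e-01  4.19151424e-01 -2.86933899e-01  8.63213525e-01
 -6.48960376e-04  2.74216153e-01]
```

View pics/w2.png

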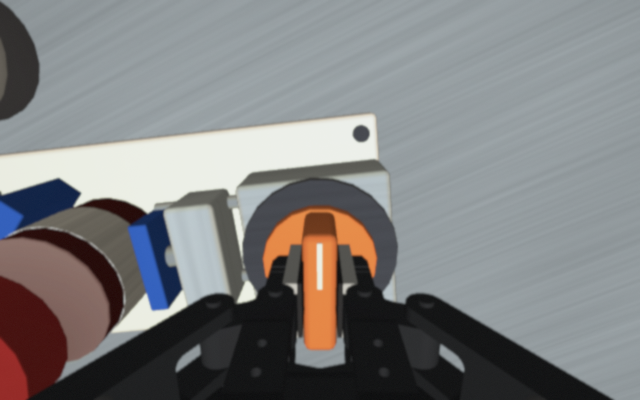

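The bar sits centred between the pads, from (320,215) to (320,348), so the grip is sound. Next I turn it clockwise.

Emit:
apply_moves([
  [0,0,0,0,0,0.1,0],
  [0,0,0,0,0,0.2,0],
  [0,0,0,0,0,0.3,0],
  [0,0,0,0,0,0.4,0],
  [0,0,0,0,0,0.5,0],
  [0,0,0,0,0,0.6,0],
  [0,0,0,0,0,0.7,0],
  [0,0,0,0,0,0.7,0],
])

```text
time_s: 3.85
position: [0.5475, -0.023, 0.0722]
eef_rot: [1.689, 2.646, 0.009]
contact_force: [3.8, 5.1, 1.8]
grip_width: 0.0127
grasp_force: 59.2
```

```bash
python3 - <<'E'
from h import *
s=read_state();print(s["ft_torque"],s["contact_force"],s["qpos"]);v=s["eef_rot"];print(np.degrees(2*np.arctan2(v[1],v[0]))-90)
E
```

```text
[ 0.86417514 -0.63434867 -0.12859662] [3.84134973 5.09062531 1.8215913 ] [-0.16033112  0.41980811 -0.28578867  0.86075789  0.00437882  0.97621071]
24.881507141367706
```

Emit:
apply_moves([
  [0,0,0,0,0,0.1,0],
  [0,0,0,0,0,0.2,0],
  [0,0,0,0,0,0.3,0],
  [0,0,0,0,0,0.4,0],
  [0,0,0,0,0,0.48,0],
  [0,0,0,0,0,0.55,0],
  [0,0,0,0,0,0.58,0],
  [0,0,0,0,0,0.61,0],
])

```text
time_s: 4.65
position: [0.5498, -0.0228, 0.0722]
eef_rot: [2.404, 2.019, 0.015]
contact_force: [9.2, 5.7, -3.7]
grip_width: 0.0127
grasp_force: 59.7
```

```bash
python3 - <<'E'
from h import *
s=read_state();print(s["ft_torque"],s["contact_force"],s["qpos"],s["effort"]);v=s["eef_rot"];print(np.degrees(2*np.arctan2(v[1],v[0]))-90)
E
```

```text
[ 0.98368703 -1.7334343   0.7663628 ] [ 9.15377982  5.6528046  -3.68420863] [-0.15990846  0.42071721 -0.2842235   0.85754221  0.00571647  1.58449731] [ -3.96587089 -46.1580956   20.01457751   3.51652175  -1.98684901
   0.47051104]
-9.94572702231639
```

Emit:
apply_moves([
  [0,0,0,0,0,0.03,0],
  [0,0,0,0,0,0.06,0],
  [0,0,0,0,0,0.09,0],
  [0,0,0,0,0,0.09,0],
])

```text
time_s: 5.05
position: [0.5499, -0.0228, 0.0723]
eef_rot: [2.485, 1.917, 0.015]
contact_force: [9.0, 4.5, -4.5]
grip_width: 0.013
grasp_force: 94.7
```

```bash
python3 - <<'E'
from h import *
s=read_state();print(s["ft_torque"],s["contact_force"],s["qpos"],s["effort"]);v=s["eef_rot"];print(np.degrees(2*np.arctan2(v[1],v[0]))-90)
i=camera_info("wrist");im=camera("wrist");cv2.imwrite("pics/w3.png",im[:,:,::-1])
E
```

```text
[ 0.8006338  -1.70468226  2.52549178] [ 9.00392198  4.45342906 -4.47107753] [-0.15936724  0.42061056 -0.28405783  0.85765562  0.00481996  1.66831679] [ -5.22542864 -45.86011648  19.92797256   3.45915735  -1.66157696
   2.63813697]
-14.717411374537875
```

View pics/w3.png

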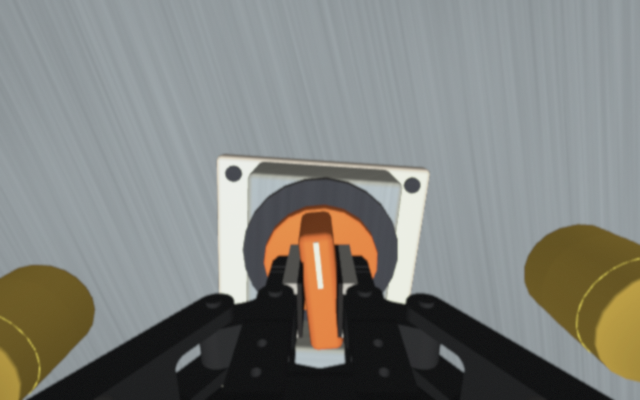

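The bar is skewed between the pads ((317,212) to (325,347)) and the torque jumped to 2.5 N m, so the knob is at its stop. I relax, release and rise.

Emit:
apply_moves([
  [0,0,0,0,0,-0.06,0],
  [0,0,0,0,0,-0.06,20],
  [0,0,0,0,0,-0.06,40],
  [0,0,0,0,0,-0.06,40],
  [0,0,-20,0,0,-0.06,40],
  [0,0,-60,0,0,-0.06,60],
  [0,0,-100,0,0,-0.06,85],
  [0,0,-130,0,0,-0.06,85],
  [0,0,-130,0,0,-0.06,85],
  [0,0,-130,0,0,-0.06,85],
])

```text
time_s: 6.1
position: [0.5451, -0.0248, 0.2015]
eef_rot: [2.437, 1.981, 0.001]
contact_force: [-0.5, 0.3, 0.1]
grip_width: 0.0849
grasp_force: 0.0
```

```bash
python3 - <<'E'
from h import *
s=read_state();print(s["position"],s["qpos"],s["contact_force"])
i=camera_info("top");im=camera("top");roi=(305,135,425,225)
red=mask(im,(172,120,60),(179,255,255),roi)|mask(im,(0,150,60),(5,255,255),roi)
c=big(red)[0];r=cv2.minEnclosingCircle(c);print(r,ray(i,r[0],.12))
for y in(66,):print(rel((.506,-.1495,.2),np.radians(y)))
cv2.imwrite("pics/t2.png",cv2.resize(im[135:225,305:425],None,fx=6,fy=6,interpolation=cv2.INTER_CUBIC)[:,:,::-1])
E
```

```text
[ 0.54514846 -0.02481495  0.20148447] [-1.61693723e-01  3.26348638e-01 -7.00816036e-02  1.17325348e+00
 -8.93911928e-05  1.61471054e+00] [-0.47475318  0.3172622   0.1124237 ]
((385.8333435058594, 183.5), 11.702422142028809) [ 0.50394702 -0.15023331  0.12      ]
(array([-130.1,  -12. ,    0.3]), [array([-1.000e-03, -1.000e-03, -1.357e+00]), array([-1.000e-03,  1.000e-03,  1.784e+00])])
```

Emit:
apply_moves([
  [-50,-5,0,0,0,0,85],
  [-90,-10,0,0,0,0,85],
  [-130,-14,0,0,0,0,85],
  [-130,-14,0,0,0,0,85],
  [-130,-14,0,0,0,0,85],
  [-130,-14,0,0,0,0,85],
])

```text
time_s: 6.75
position: [0.5042, -0.148, 0.1999]
eef_rot: [-2.435, -1.982, 0.001]
contact_force: [0.5, 0.3, -0.6]
grip_width: 0.085
grasp_force: 0.0
```

```bash
python3 - <<'E'
from h import *
s=read_state();print(s["position"],s["qpos"])
i=camera_info("wrist");im=camera("wrist");cv2.imwrite("pics/w4.png",im[:,:,::-1])
red=mask(im,(170,120,120),(179,255,255))|mask(im,(0,150,120),(5,255,255))
c=big(red)[0];e=cv2.fitEllipse(cv2.convexHull(c));print(e,ray(i,e[0],.12),cv2.boundingRect(c))
E
```

```text
[ 0.5041871  -0.14800144  0.19990868] [-4.06587716e-01  2.89990631e-01 -1.24977884e-01  1.15830158e+00
  5.11579985e-04  1.36873147e+00]
((324.2729797363281, 211.19577026367188), (81.29676055908203, 85.36679077148438), 86.97827911376953) [ 0.50624884 -0.14975704  0.12      ] (282, 171, 86, 81)
```

View pics/w4.png

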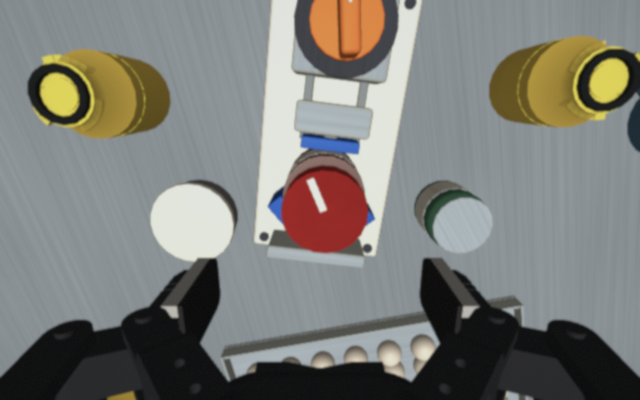

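The cap (324,211) is centred between the open fingers and the jaw pad (330,144) touches the jar. The tub (194,221) and tin (458,220) are clear. I descend.

Emit:
apply_moves([
  [-2,2,40,0,0,0,85],
  [-2,2,70,0,0,0,85],
  [-2,2,95,0,0,0,85],
  [-2,2,108,0,0,0,85],
  [-2,2,114,0,0,0,85],
  [-2,2,114,0,0,0,85],
  [-2,2,114,0,0,0,75],
  [-2,2,114,0,0,0,68],
])

```text
time_s: 7.6
position: [0.5074, -0.1514, 0.0882]
eef_rot: [2.435, 1.982, 0.002]
contact_force: [-0.3, -0.5, -0.0]
grip_width: 0.0678
grasp_force: 0.0
```

```bash
python3 - <<'E'
from h import *
s=read_state();print(s["position"],s["contact_force"],s["grip_width"])
im=camera("wrist");cv2.imwrite("pics/w5.png",im[:,:,::-1])
E
```

```text
[ 0.50737391 -0.15143345  0.0881637 ] [-0.30732923 -0.45082476 -0.00629882] 0.0677627247913361
```

View pics/w5.png

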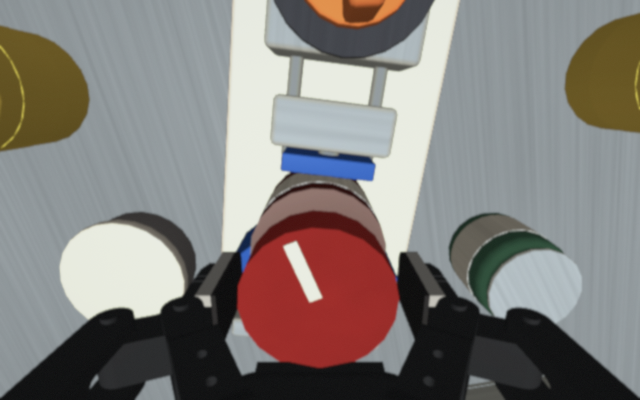

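The cap fills the gap between the pads, at u from 237 to 398, and is nearly centred. I check the offset once more before closing.

```bash
python3 - <<'E'
from h import *
i=camera_info("wrist");im=cv2.imread("pics/w5.png")[:,:,::-1].copy()
red=mask(im,(170,120,140),(179,255,255))|mask(im,(0,150,140),(5,255,255))
c=big(red)[0];x,y,w,h=cv2.boundingRect(c);print(x,y,w,h)
p=ray(i,(x+w/2,y+h/2),.12);print(p,rel(p,np.radians(-11.7)))
E
```

```text
238 229 160 138
[ 0.5065174  -0.14922452  0.12      ] (array([  2.1,  -1.2, -31.9]), [array([ 0.002,  0.   , -0.001]), array([ 0.000e+00, -3.000e-03,  3.141e+00])])
```

Emit:
apply_moves([
  [2,-1,2,0,0,0,68],
  [2,-1,2,0,0,0,64],
  [2,-1,2,0,0,0,50],
  [2,-1,2,0,0,0,40],
  [2,-1,2,0,0,0,40],
  [2,-1,2,0,0,0,40],
])

```text
time_s: 8.25
position: [0.5071, -0.1494, 0.0858]
eef_rot: [2.435, 1.982, 0.003]
contact_force: [2.7, -0.2, 5.2]
grip_width: 0.058
grasp_force: 63.7
```

```bash
python3 - <<'E'
from h import *
s=read_state();print(s["position"],s["contact_force"],s["ft_torque"],s["grip_width"])
E
```

```text
[ 0.50705694 -0.14939692  0.08583517] [ 2.66165431 -0.22149265  5.22222315] [ 0.04676878 -0.60196413  0.10980668] 0.05795649241008247
```

Emit:
apply_moves([
  [0,0,-0.2,0,0,-0.08,40],
  [0,0,-0.4,0,0,-0.16,40],
  [0,0,-0.5,0,0,-0.24,40],
  [0,0,-0.7,0,0,-0.32,40],
  [0,0,-0.9,0,0,-0.4,40],
  [0,0,-1.1,0,0,-0.48,40],
  [0,0,-1.2,0,0,-0.52,40],
])

```text
time_s: 8.95
position: [0.5058, -0.1497, 0.0869]
eef_rot: [1.843, 2.543, -0.001]
contact_force: [-0.5, 0.0, 7.2]
grip_width: 0.0582
grasp_force: 63.5
```

```bash
python3 - <<'E'
from h import *
s=read_state();print(s["position"],s["contact_force"],s["ft_torque"],s["grip_width"],s["effort"][5]);v=s["eef_rot"];print(np.degrees(2*np.arctan2(v[1],v[0]))-90)
im=camera("wrist");cv2.imwrite("pics/w6.png",im[:,:,::-1])
E
```

```text
[ 0.50577247 -0.14968104  0.0868919 ] [-5.40243263e-01  4.18211987e-03  7.21968317e+00] [-0.07107895 -0.06451219 -0.17321819] 0.058231009802325984 0.002935431111836806
18.121537863686825
```

View pics/w6.png

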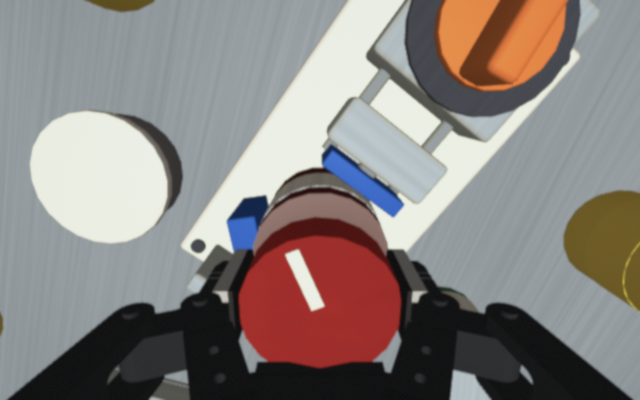

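The stripe ((291,252) to (319,308)) keeps its place between the pads, so the cap turns with the gripper without slipping. I continue.

Emit:
apply_moves([
  [0,0,-0.2,0,0,-0.08,40],
  [0,0,-0.4,0,0,-0.16,40],
  [0,0,-0.5,0,0,-0.24,40],
  [0,0,-0.7,0,0,-0.32,40],
  [0,0,-0.9,0,0,-0.4,40],
  [0,0,-1.1,0,0,-0.48,40],
  [0,0,-1.3,0,0,-0.56,40],
  [0,0,-1.5,0,0,-0.64,40],
  [0,0,-1.8,0,0,-0.72,40],
  [0,0,-2,0,0,-0.78,40],
  [0,0,-2,0,0,-0.78,40],
])

```text
time_s: 10.1
position: [0.5059, -0.1497, 0.089]
eef_rot: [0.739, 3.053, -0.001]
contact_force: [-0.5, -0.4, 7.9]
grip_width: 0.0581
grasp_force: 63.9
```

```bash
python3 - <<'E'
from h import *
s=read_state();print(s["position"],s["contact_force"],s["ft_torque"],s["grip_width"],s["effort"][5]);v=s["eef_rot"];print(np.degrees(2*np.arctan2(v[1],v[0]))-90)
im=camera("wrist");cv2.imwrite("pics/w7.png",im[:,:,::-1])
E
```

```text
[ 0.50588683 -0.14966251  0.08903417] [-0.46502248 -0.43259351  7.85636258] [ 0.00065103 -0.00805949  0.0982596 ] 0.05813930056643628 -0.15356490388512611
62.77009393073308
```

View pics/w7.png

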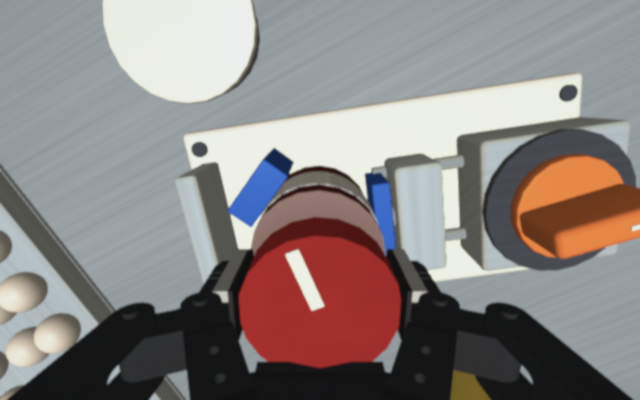

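Emit:
apply_moves([
  [0,0,-1,0,0,0,40],
  [0,0,-2,0,0,0,40],
  [0,0,-4,0,0,0,40],
  [0,0,-5,0,0,0,40],
  [0,0,-5,0,0,0,40],
])

```text
time_s: 10.65
position: [0.5051, -0.149, 0.0929]
eef_rot: [-0.74, -3.052, 0.0]
contact_force: [-0.8, 0.6, -0.5]
grip_width: 0.058
grasp_force: 64.1
```

Emit:
apply_moves([
  [0,0,-8,0,0,0,40],
  [0,0,-16,0,0,0,40],
  [0,0,-24,0,0,0,40],
  [0,0,-31,0,0,0,40],
  [0,0,-35,0,0,0,40],
  [0,0,-35,0,0,0,40],
  [0,0,-35,0,0,0,40],
  [0,0,-35,0,0,0,40],
])

```text
time_s: 11.45
position: [0.5055, -0.149, 0.1279]
eef_rot: [-0.74, -3.052, -0.0]
contact_force: [1.2, 0.2, -0.4]
grip_width: 0.0581
grasp_force: 64.3
```

```bash
python3 - <<'E'
from h import *
s=read_state();print(s["position"],s["contact_force"],s["grip_width"],R.from_rotvec(s["eef_rot"]).as_matrix()[:,2])
im=camera("scene");c0=cv2.imread("pics/scene0.png")[150:260,180:320];c1=im[150:260,180:320,::-1]
cv2.imwrite("pics/s2.png",cv2.resize(np.hstack([c0,c1]),(784,308),interpolation=cv2.INTER_CUBIC))
E
```

```text
[ 0.50548728 -0.14900992  0.12789672] [ 1.15476456  0.21620515 -0.37313234] 0.0580898417527034 [-6.79687316e-04  3.89509826e-04 -9.99999693e-01]
```

View pics/s2.png

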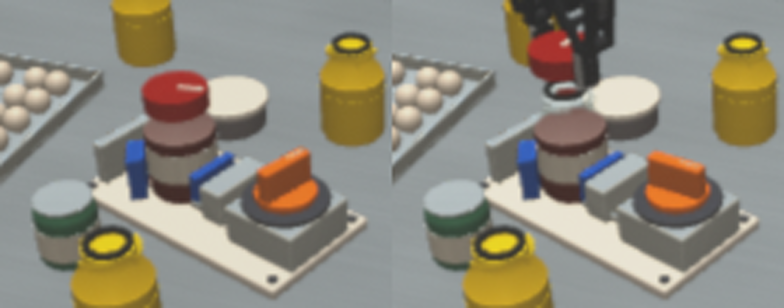

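The before and after crops show the cap held level above the open jar (seal ring at 567,95). The jar is still clamped, the knob is turned, and the tin and tub have not moved. I hand it in.

```bash
python3 -c "
from cell import *
print(close_job())"
```

```text
the job is handed in; nothing more can be done
None
```

I turned the clamp knob clockwise to its stop, unscrewed the cap about 1.3 rad until it came free, and handed the job in at about 11.5 s with the cap held level, about 3 cm above the jar's mouth. The jar is still clamped; that it did not turn rests on the cap lifting freely, since I did not measure its angle. The tin and tub stand where they were, and I took no last look at the amber jar, which the arm only passed over at the start.

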